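# Fit the brush head onto the facial cleansing handle

## Robot

A 6-joint arm with a two-finger parallel gripper is mounted at the origin on the work surface. World frame = base frame: x ahead of the robot, y to its left, z up, the work surface at z = 0. Lengths are in m, angles in degrees, forces in N, time in s.
With the tool pointing down it reaches from about 0.25 to 0.725 m from the base axis. Payload 9.7 kg.
Tool frame: the origin (TCP) lies midway between the tips of the shut fingers; the grasp point (between the pads) lies 19 mm behind it; x points along the fingers, y is the direction in which the jaws open and shut, and the axes are right-handed (so a half turn about x gives the same grasp; the last joint's range is limited). The gripper opens to 85 mm and grips with 20 to 120 N. Pads are 22 mm wide; open, the fingers measure 114 mm over their backs; the gripper's body (76 mm by 85 mm) begins 54 mm behind the grasp point. The pads swing forward as they close: fully open they stand 13 mm farther back than shut.
Start: joints at [-65.203, 4.979, 10.078, 95.1, 0, 90], TCP at [0.231, -0.499, 0.231] pointing down, gripper open.
Joint ranges: [-179.16, 179.16], [-48.56, 103.87], [-65.8, 70.77], [-126.05, 130.52], [-82.76, 87.17], [-180, 180]. Speed limits (degrees/s): [127.2, 127.2, 147.25, 180, 180, 180].

## Interface

Orientations are given as [roll, pitch, yaw] about the fixed x, y, z axes, in that order (R = Rz(yaw) Ry(pitch) Rx(roll)).
In Python, from workcell import bot, cams gives the robot as it stands.
- The arm moves only by the tool apply_moves, never from a script. Its argument "commands" is a list of rows, each a list of 5 numbers: the shift along the tool's x, y, z in m, then the turn about the tool's x in rad, then the opening, from -1 (shut) to 1 (fully open). In form: [[tx, ty, tz, roll, hand], ...]. A call has 1 to 12 rows; each row is the pose to reach, as a shift and turn from the pose measured when the call began, along the tool's axes at that moment; what a row does not reach only later rows make up. A row lasts 1/10 s, in which the tool goes at most 50 mm and 8.59 degrees, less where a joint would pass 70% of its speed; a pose out of reach is approached as far as the arm can. A call with a gripper value outside its range is refused whole. The fingers move at their own pace and stop on an object; "newtons" is the grip in N (left out, the last holds). Time passes only in rows, so rows that repeat a pose let the fingers close. It gives the time, the measured TCP pose, the force and the opening at its end, in the units of the state.
- bot.get_obs(): the state, without advancing time (a new reading comes with each control period).
- cams.camera(name): name is "side" or "top"; returns a dict with "frame" (400x640x3 uint8, blue, green, red), "depth" (400x640 float32, m along the optical axis (not along the pixel's ray), 0 where there is no reading), "camera_matrix" (3x3 intrinsics, pixels), "D" ([k1, k2, p1, p2, k3] as OpenCV has them; the pictures are not rectified), "R" (3x3) and "t" (3): a world point X has camera coordinates R X + t. Camera axes: x right, y down, z forward; pixel columns grow to the right and rows downward; lengths in m; the calibration is good to about 2 mm. A picture is of the moment at which its call begins.
- bot.job_done(): hands the job in, once; it reports no verdict.
Trained networks look in the newest picture that a camera, given by its name, has taken for a name from the list of things; names that differ only in an ending like _2 or _b are one class to them, and where a whole thing is asked for, a point or a joint stands for the part that bears it (a point fixed in the world has none). Each returns a list of dicts, best first, with "confidence" (0 to 1); they miss things now and then, are a little off and sometimes report something else, mostly with a low value. They report only what shows in the picture. A call takes as long as a camera call.
- cams.spot_in(name, camera): "rect" ([left, top, right, bottom] in pixels, round what is visible of it).
The state is a dict: "time": time; "q": joint angles; "qd": joint speeds; "joint_efforts": joint torques, N m; "ee_pos": TCP position; "tcp_rot": TCP orientation; "wrist_force": force on the tool from outside, world axes, zero at the start; "torque": the same for the moment, N m; "opening": finger opening in m.
Only numpy, scipy, OpenCV 4.12 (cv2) and the standard library are available. Lean on these libraries where they do the work, as an engineer would, in place of code of your own. Each camera call takes 0.05 s, during which the arm holds its last target. There are 200 camera calls.

## Task

Fit the oval brush head onto the facial cleansing handle standing in its charging cradle: take it from the rack, set its neck in the handle's mouth and, pressing only lightly, turn it until its key drops into the drive coupling and the head sits fully home, flat on the rim; then let go. Treat the handle gently, and leave the other head in the rack and the other things on the vanity as they are.

Things in the scene. Friction and masses are not known exactly. Their poses are not given: they have to be found in the camera images.
- brush_head: oval grey silicone facial brush head, 54 mm long (its x) by 34 mm wide (its y): two flat long sides of 20 mm joined by round ends, 30 mm high, short nubs on top; 40 to 80 g. Origin: centre of the housing's flat underside, z up. It hangs by its neck in one of the rack's holes, underside on the rack's top, its length along the rack's row within about 30 degrees
- massage_head: the other head in the rack, to be left there: a round jade dome 34 mm across and 26 mm high, with the same neck; origin at the centre of its underside
- head_rack: heavy bamboo block 80 mm (x) by 170 mm (y) by 30 mm high with two round through holes 26 mm wide, at y = +45 and -45 mm; fixed; origin at the centre of its underside. It may stand on the left or on the right
- handle_mouth (a point): centre of the rim on top of the handle, 115 mm above the counter, z up. The mouth is a round well 24 mm wide that takes the neck. When the head is home its underside lies on the rim, its origin at this point
- gua_sha: flat jade gua sha stone about 96 by 36 by 7 mm, lying between rack and handle; origin at its underside
- cream_jar: white porcelain eye cream jar 54 mm across, 42 mm high, loose at the far side; origin at its underside
- dropper: smoky glass dropper bottle 34 mm across, 100 mm high, loose at the far side; origin at its underside
- cuticle_pusher: rose-gold cuticle pusher, a thin rod 126 mm long along its x, 8 mm thick, lying at the far side; origin at its middle, underside
- organizer: clear acrylic lipstick organizer 130 by 200 by 50 mm with a slide-out tray carrying four silver tubes, 85 mm high over all, on the right; fixed; origin at the centre of its underside
- brush_key (a point): centre of the bottom of the brush head's key, 20 mm under the underside. Below the underside comes a round neck 22 mm across and 12 mm long (its last 4 mm taper to 19 mm), then the cross-shaped key, 8 mm long: two crossed arms along the head's x and y, each 20 mm tip to tip and 5 mm thick, so it fits four ways round
- coupling_face (a point): centre of the drive coupling's flat face in the well, 12.5 mm below the rim, with a cross slot for the key (arms 7.5 mm wide, 11 mm deep, out to the wall). Its angle is random and not reported; it is stiff (0.1 N m to turn) and stays put under a light touch. With the key on this face the head stands 7.5 mm too high; it drops in within about 6 degrees of a slot direction
- handle: white handle, a fixed upright round column 40 mm across, in a charging cradle 84 mm across; left or right, opposite the rack; origin at the centre of the cradle's underside. Its yaw tells nothing about the coupling

How it is judged (in metres and radians):
On the way:
1. the brush head is lifted clear of the rack (z of brush_head in the frame of head_rack above 0.055 m), for 0.1 s.
At the end, for the whole second after the job is handed in: the brush head sits home on the handle: its underside within 2 mm of the rim, centred within 3 mm, upright within 0.06 rad, at rest and released (z of brush_head in the frame of handle_mouth between -0.003 and 0.002 m and horizontal distance between brush_head and handle_mouth below 0.003 m and angle between brush_head's own z axis and vertical below 0.06 rad and linear speed of brush_head below 0.02 m/s and contact force between brush_head and the fingers below 0.05 N); the robot touches nothing.
It fails at once if the head is pressed on the handle with more than 60 N (contact force between brush_head and handle above 60 N).
It fails at once if the massage head is moved by more than 15 mm (distance of massage_head from where it was at the start of the episode above 0.015 m).
It fails at once if a bystander is pushed by more than 25 mm or tipped (distance of any of gua_sha, cream_jar, dropper, cuticle_pusher from where it was at the start of the episode above 0.025 m or angle between any of cream_jar, dropper's own z axis and vertical above 0.5 rad).
It fails at once if the arm or fingers knock the handle or the organizer hard (contact force between any of the fingers, the arm and handle above 20 N or contact force between any of the fingers, the arm and organizer above 20 N).
It also fails if it takes over 54 s, if anything falls off the work surface, if the arm or the gripper's body presses on something with over 40 N, if the wrist force passes 120 N, or if a joint passes its speed limit or range.

## Working session

There is one attempt and no reset: what is moved stays moved. The work goes in short steps, Python scripts to look and compute and a tool call to move; the robot and the scene stay as the last step left them, time stands still between calls to the robot, and variables do not carry over. Pictures are saved under pics/ and viewed, about 8 in all and at most 12, crops included, and the job is handed in when it is done.

Besides the shell and the picture viewer there is one more tool, called after ">>>" as a command line: name --pt "numbers of a row" for each row, then --argument value for the rest. apply_moves: Moves the arm, as the interface text tells. Its arguments: {"type":"object","properties":{"commands":{"type":"array"},"newtons":{"type":"number"}},"required":["commands"]}

```bash
mkdir -p pics
cat > h.py <<'E'
import numpy as np, cv2
from workcell import bot, cams
def cloud(c):
    K,D=np.array(c["camera_matrix"]),np.array(c["D"]);d=c["depth"];h,w=d.shape
    uv=np.stack(np.meshgrid(np.arange(w),np.arange(h)),-1).reshape(-1,1,2).astype(float)
    n=cv2.undistortPoints(uv,K,D).reshape(h,w,2)
    P=np.dstack([n*d[...,None],d])
    W=(P-np.array(c["t"]))@np.array(c["R"])
    W[d==0]=np.nan
    return W
def look(name):
    c=cams.camera(name);return c,cloud(c)
E
python3 - <<'E'
from h import *
o=bot.get_obs();print(o)
ims=[]
for n in("top","side"):
    c,W=look(n);np.save(f"{n}.npy",W)
    cv2.imwrite(f"pics/{n}0.png",c["frame"])
    print(n,"cam at",(-np.array(c["R"]).T@np.array(c["t"])).round(3))
    for k in("brush_head","massage_head","head_rack","handle","gua_sha","organizer"):
        for r in cams.spot_in(k,n)[:1]:
            l,t,R,b=[int(x) for x in r["rect"]];u,v=(l+R)//2,(t+b)//2
            print(k,round(r["confidence"],2),(l,t,R,b),W[v,u].round(3))
E
```

```text
{'time': 0.0, 'q': array([-6.52006600e+01,  5.01377457e+00,  1.00347490e+01,  9.50982536e+01,
       -5.60309111e-04,  8.99968217e+01]), 'qd': array([ 0.00645998,  0.12488129,  0.09352501,  0.0364579 , -0.08805916,
        0.07733457]), 'joint_efforts': array([ 4.73176682e-03, -5.20389855e+01,  4.64805400e+01,  1.60561327e-02,
        2.54300585e-04, -3.65656331e-05]), 'ee_pos': array([ 0.23060037, -0.49908667,  0.23056004]), 'tcp_rot': array([-89.58776491,  89.92271889, 115.21475382]), 'wrist_force': array([ 0.54595804, -0.18152885,  0.44864668]), 'torque': array([-0.00933638, -0.02537371, -0.03251771]), 'opening': 0.08551692235797731}
top cam at [ 0.57  -0.174  1.122]
brush_head 0.64 (182, 245, 203, 265) [0.473 0.226 0.057]
head_rack 0.58 (175, 230, 244, 276) [0.475 0.188 0.03 ]
handle 0.55 (333, 198, 364, 226) [ 0.581 -0.202  0.088]
gua_sha 0.71 (271, 234, 286, 268) [ 0.475 -0.002  0.005]
organizer 0.59 (417, 198, 523, 305) [ 0.469 -0.527  0.05 ]
side cam at [ 0.343 -1.366  0.811]
brush_head 0.66 (246, 157, 262, 171) [0.47  0.207 0.049]
massage_head 0.65 (259, 170, 270, 177) [0.495 0.132 0.049]
head_rack 0.58 (240, 163, 279, 191) [0.479 0.148 0.028]
handle 0.6 (298, 203, 322, 248) [ 0.576 -0.227  0.061]
gua_sha 0.52 (250, 199, 278, 208) [0.478 0.011 0.006]
```

Run:
```python
from h import *
W=np.load("top.npy")
im=cv2.imread("pics/top0.png")
a=cv2.resize(im[180:290,150:310],None,fx=5,fy=5,interpolation=cv2.INTER_CUBIC);cv2.imwrite("pics/a.png",a)
b=cv2.resize(im[160:320,300:540],None,fx=3.3,fy=3.3,interpolation=cv2.INTER_CUBIC);cv2.imwrite("pics/b.png",b)
def st(l,t,R,b,z0,z1,W=W):
    P=W[t:b,l:R].reshape(-1,3);P=P[(P[:,2]>z0)&(P[:,2]<z1)];q=P[:,:2]
    m=q.mean(0);mr=cv2.minAreaRect(q.astype(np.float32));ev,V=np.linalg.eigh(np.cov((q-m).T))
    print(len(P),"mean",m.round(4),"z",np.percentile(P[:,2],[5,50,95]).round(4),"rect",np.round(mr[0],4),np.round(mr[1],4),round(mr[2],1),"pca deg",np.degrees(np.arctan2(V[1,1],V[0,1])).round(1),"sd",np.sqrt(ev).round(4))
print("brush");st(170,235,215,275,.048,.075);print("massage");st(205,225,250,280,.04,.075)
print("rack");st(165,220,255,285,.025,.034)
print("handle");st(325,190,375,235,.106,.125)
print("handle col");st(325,190,375,235,.095,.125)
P=W[190:235,325:375];print((P[5:40:3,5:42:3,2]*1000).round(0))
c=cams.camera("top");S=np.load("side.npy")
print("side handle");st(290,190,335,260,.111,.125,S);print("side brush");st(235,150,275,185,.055,.075,S)
```

```text
brush
240 mean [0.4714 0.2262] z [0.0525 0.0594 0.0639] rect [0.4707 0.2273] [0.0527 0.0357] 40.0 pca deg -139.9 sd [0.0099 0.0142]
massage
103 mean [0.4952 0.1382] z [0.0417 0.0504 0.0571] rect [0.4949 0.1396] [0.0293 0.0277] 88.2 pca deg -141.4 sd [0.0074 0.008 ]
rack
1296 mean [0.4845 0.1771] z [0.0263 0.0295 0.0327] rect [0.4827 0.1847] [0.0799 0.1718] 15.2 pca deg 105.2 sd [0.0253 0.0482]
handle
117 mean [ 0.5782 -0.2062] z [0.1112 0.1141 0.1174] rect [ 0.5778 -0.206 ] [0.036 0.036] 88.4 pca deg 125.2 sd [0.0113 0.0116]
handle col
146 mean [ 0.5782 -0.2064] z [0.1014 0.1134 0.1174] rect [ 0.5778 -0.206 ] [0.036 0.036] 88.4 pca deg 129.4 sd [0.0106 0.0108]
[[  1.  -3.   0.   1.   2.  -1.   2.  -0.  -0.   1.   2.   1.  -0.]
 [ -0.  -5.  -0.   0.   2.  -2.   2.  -3.   2.   4.  -0.  -0.  -4.]
 [ -2.  -5.   1.   1.  15.  20.  21.  23.  16.  14.  -0.  -0.   1.]
 [  1.  -1.   2.  13.  20.  25.  23.  26.  23.  17.  17.   1.  -3.]
 [ -4.   6.  17.  20.  24.  34. 114. 117. 114.  23.  16.  -3.   3.]
 [  1.  -4.  16.  26.  23. 112. 102.  91. 111. 112.  23.  16.  -4.]
 [  4.  -1.  21.  22.  40. 113.  89.  91.  91. 113.  21.  16.  -1.]
 [  2.   2.  15.  26.  25. 113. 103. 105. 115. 112.  21.  15.   1.]
 [  0.  -0.  12.  22.  21.  42. 114. 113. 111.  25.  22.   1.  -2.]
 [  1.   2.   1.  19.  24.  21.  21.  19.  24.  22.  18.   1.  -0.]
 [ -1.  -1.  -1.   1.  12.  18.  21.  19.  13.  19.   1.  -1.   2.]
 [  2.  -2.  -1.   1.  -1.  -2.  -3.  -2.  -5.   0.  -5.  -1.  -2.]]
side handle
83 mean [ 0.5754 -0.2091] z [0.1117 0.1152 0.1177] rect [ 0.5759 -0.2079] [0.0393 0.0351] 78.9 pca deg 77.3 sd [0.0109 0.0127]
side brush
91 mean [0.4739 0.2115] z [0.0552 0.0612 0.0674] rect [0.4742 0.1927] [0.0491 0.1367] 4.3 pca deg 102.2 sd [0.0136 0.0318]
```

View pics/a.png

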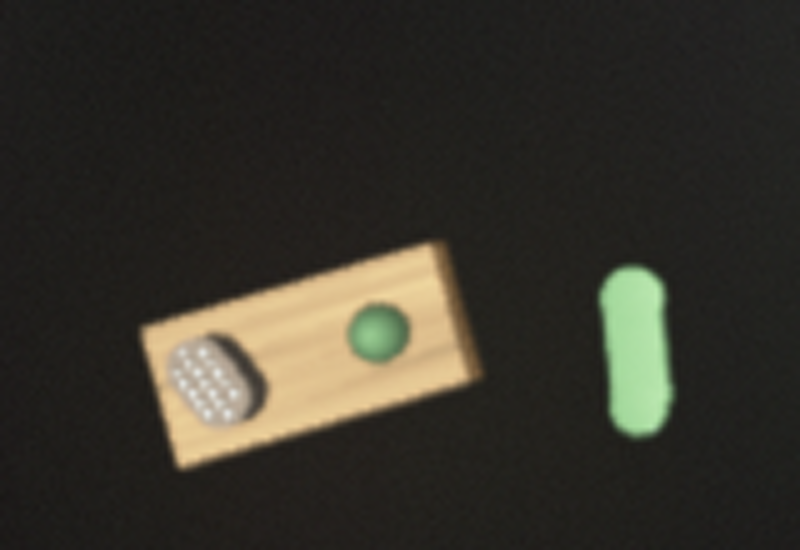

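View pics/b.png

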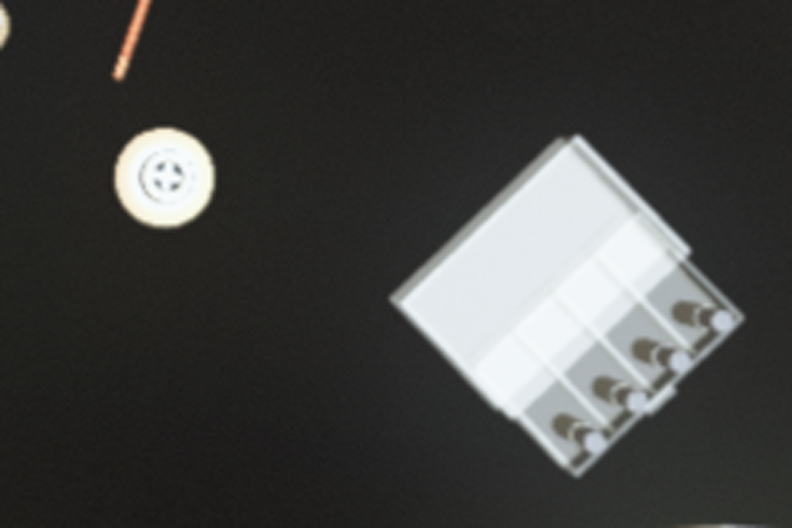

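```bash
cat >> h.py <<'E'
from scipy.spatial.transform import Rotation as Ro
def goal(p,jaw):
    o=bot.get_obs();R=Ro.from_euler("xyz",o["tcp_rot"],degrees=True).as_matrix()
    j=np.degrees(np.arctan2(R[1,1],R[0,1]));d=(jaw-j+90)%180-90
    print("t",round(o["time"],2),"tcp",o["ee_pos"].round(4),"jaw",j.round(2),"q6",o["q"][5].round(1),"F",o["wrist_force"].round(2),"T",o["torque"].round(3),"open",round(o["opening"],4))
    print("axis",R[:,0].round(4),"shift",(R.T@(np.array(p)-o["ee_pos"])).round(4),"roll",round(-np.radians(d),4),"(or",round(-np.radians(d-180*np.sign(d)),4),")")
E
python3 - <<'E'
from h import *
goal([.471,.2272,.16],130)
W=np.load("top.npy");im=cv2.imread("pics/top0.png")
a=cv2.resize(im[240:270,176:210],None,fx=11,fy=11,interpolation=cv2.INTER_CUBIC)
b=cv2.resize(im[198:230,333:367],None,fx=11,fy=11,interpolation=cv2.INTER_CUBIC)
h=max(a.shape[0],b.shape[0]);f=lambda x:cv2.copyMakeBorder(x,0,h-x.shape[0],0,0,0)
cv2.imwrite("pics/c.png",np.hstack([f(a),f(b)]))
E
```

```text
t 0.75 tcp [ 0.2307 -0.4993  0.2313] jaw -65.2 q6 90.0 F [-0.27 -0.23  0.05] T [0.005 0.004 0.022] open 0.0854
axis [ 0.e+00 -1.e-04 -1.e+00] shift [ 0.0713 -0.5587 -0.5229] roll -0.2653 (or 2.8763 )
```

View pics/c.png

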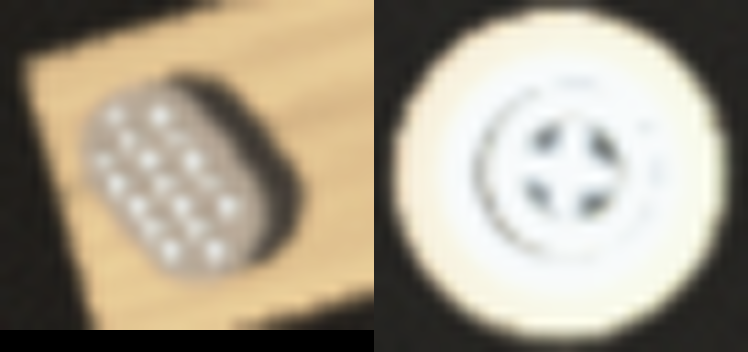

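Run:
```python
from h import *
acc=[]
C=np.array([.578,-.2062])
for i in range(6):
    c,W=look("top");P=W[200:228,335:365].reshape(-1,3);P=P[np.isfinite(P[:,2])]
    acc.append(P)
P=np.vstack(acc);
rim=P[(P[:,2]>.109)&(P[:,2]<.12)];print("rim rect",cv2.minEnclosingCircle(rim[:,:2].astype(np.float32)))
C=np.array(cv2.minEnclosingCircle(rim[:,:2].astype(np.float32))[0])
d=P[:,:2]-C;r=np.hypot(*d.T);th=np.degrees(np.arctan2(d[:,1],d[:,0]))%90
m=(r>.005)&(r<.0105)&(P[:,2]<.109)
for a in range(0,90,10):
    k=m&(th>=a)&(th<a+10);z=P[k,2]*1000;print(a,k.sum(),"frac deep",(z<97).mean().round(2))
best=[]
for s in range(0,90,3):
    u=np.radians(s);x=np.abs(d@[np.cos(u),np.sin(u)]);y=np.abs(d@[-np.sin(u),np.cos(u)])
    slot=(np.minimum(x,y)<.00375);ww=(r<.011)&(P[:,2]<.109);best.append((np.mean(np.abs(P[ww,2]-np.where(slot[ww],.0915,.1025))),s))
print(sorted(best)[:8],sorted(best)[-2:])
```

```text
rim rect ((0.5781723260879517, -0.20628078281879425), 0.01967564970254898)
0 24 frac deep 1.0
10 30 frac deep 0.4
20 23 frac deep 1.0
30 25 frac deep 0.04
40 24 frac deep 0.0
50 30 frac deep 0.2
60 30 frac deep 1.0
70 18 frac deep 1.0
80 28 frac deep 1.0
[(np.float64(0.002080017304321052), 81), (np.float64(0.0022446723320054657), 84), (np.float64(0.0023102556193737036), 78), (np.float64(0.0023984778971847657), 0), (np.float64(0.0023984778971847657), 87), (np.float64(0.0025278896618906475), 3), (np.float64(0.0029523155896799998), 6), (np.float64(0.003150678457250219), 75)] [(np.float64(0.0068849577077596605), 33), (np.float64(0.006913517968028567), 39)]
```

>>> apply_moves --pt "0.0 -0.047 -0.044 -0.022 1" --pt "0.0 -0.094 -0.088 -0.044 1" --pt "0.0 -0.14 -0.131 -0.066 1" --pt "0.0 -0.186 -0.174 -0.088 1" --pt "0.0 -0.233 -0.218 -0.11 1" --pt "0.0 -0.279 -0.261 -0.133 1" --pt "0.0 -0.326 -0.305 -0.155 1" --pt "0.0 -0.372 -0.349 -0.177 1" --pt "0.0 -0.419 -0.392 -0.2 1" --pt "0.0 -0.466 -0.436 -0.222 1" --pt "0.0 -0.512 -0.479 -0.244 1" --pt "0.02 -0.559 -0.523 -0.265 1"

```text
time: 2.25
ee_pos: [0.4194, 0.0725, 0.2274]
tcp_rot: [146.4, 89.9, 6.5]
wrist_force: [0.8, -0.7, 0.2]
opening: 0.0853
```

Run:
```python
from h import *
goal([.471,.2272,.12],130)
c,W=look("top")
```

```text
t 2.25 tcp [0.4194 0.0725 0.2274] jaw -49.95 q6 149.8 F [ 0.8  -0.67  0.23] T [-0.044 -0.038  0.008] open 0.0853
axis [ 1.9e-03  2.0e-04 -1.0e+00] shift [ 0.1075 -0.0853 -0.1389] roll 0.0009 (or -3.1407 )
```

>>> apply_moves --pt "0.0 -0.022 -0.035 0 1" --pt "0.02 -0.043 -0.07 0 1" --pt "0.05 -0.064 -0.105 0 1" --pt "0.08 -0.085 -0.139 0 1" --pt "0.107 -0.085 -0.139 0.0 1" --pt "0.107 -0.085 -0.139 0.0 1" --pt "0.107 -0.085 -0.139 0.0 1" --pt "0.107 -0.085 -0.139 0.0 1"

```text
time: 3.1
ee_pos: [0.4723, 0.2327, 0.1211]
tcp_rot: [-168.6, 89.7, 51.7]
wrist_force: [0.0, -0.5, 0.6]
opening: 0.0854
```

Run:
```python
from h import *
goal([.471,.2272,.034],130)
```

```text
t 3.1 tcp [0.4723 0.2327 0.1211] jaw -49.7 q6 165.9 F [ 0.04 -0.47  0.57] T [0.019 0.    0.027] open 0.0854
axis [ 0.0029  0.0037 -1.    ] shift [0.0871 0.0035 0.0049] roll 0.0053 (or -3.1363 )
```

>>> apply_moves --pt "0.02 0.0035 0.005 0.005 1" --pt "0.04 0.0035 0.005 0.005 1" --pt "0.055 0.0035 0.005 0.005 1" --pt "0.065 0.0035 0.005 0.005 1" --pt "0.065 0.0035 0.005 0.005 1" --pt "0.065 0.0035 0.005 0.005 1" --pt "0.065 0.0035 0.005 0.005 1"

```text
time: 3.8
ee_pos: [0.4714, 0.2273, 0.0571]
tcp_rot: [-174.1, 89.7, 46.0]
wrist_force: [0.6, 0.8, -0.6]
opening: 0.0855
```

Run:
```python
from h import *
goal([.471,.2272,.034],130)
c,W=look("side");cv2.imwrite("pics/d.png",cv2.resize(c["frame"][110:200,200:320],None,fx=6,fy=6,interpolation=cv2.INTER_CUBIC))
```

```text
t 3.8 tcp [0.4714 0.2273 0.0571] jaw -49.98 q6 165.7 F [ 0.56  0.81 -0.6 ] T [-0.029  0.013 -0.021] open 0.0855
axis [ 0.0042  0.0043 -1.    ] shift [ 0.0231 -0.0002  0.0005] roll 0.0003 (or -3.1412 )
```

View pics/d.png

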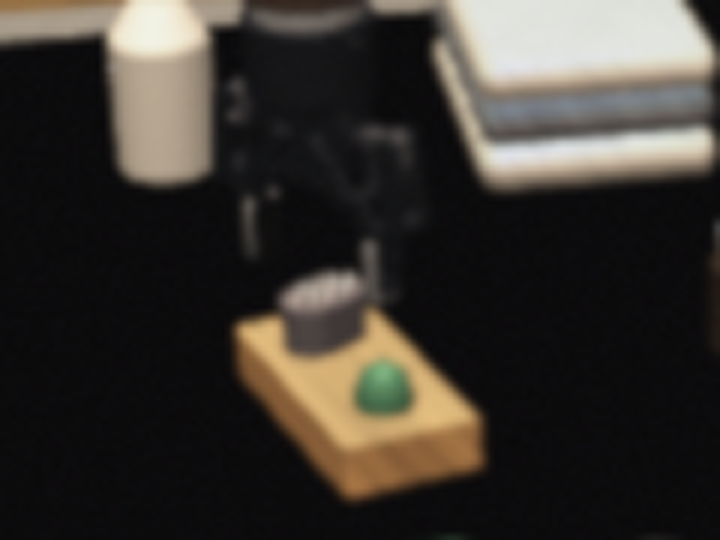

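>>> apply_moves --pt "0.012 0 0 0 1" --pt "0.0225 0 0 0 1" --pt "0.0225 0 0 0 1" --pt "0.0225 0 0 0 -1" --pt "0.0225 0 0 0 -1" --pt "0.0225 0 0 0 -1" --pt "0.0225 0 0 0 -1" --pt "0.0225 0 0 0 -1" --pt "0.0225 0 0 0 -1" --pt "0.0225 0 0 0 -1" --pt "0.0225 0 0 0 -1" --pt "0.0225 0 0 0 -1" --newtons 35

```text
time: 5.05
ee_pos: [0.4718, 0.2276, 0.035]
tcp_rot: [-176.1, 89.6, 43.9]
wrist_force: [0.3, -1.1, 5.8]
opening: 0.0337
```

Run:
```python
from h import *
goal([.471,.2272,.20],130)
```

```text
t 5.05 tcp [0.4718 0.2276 0.035 ] jaw -49.98 q6 165.7 F [ 0.3  -1.06  5.77] T [-0.01   0.119 -0.059] open 0.0337
axis [ 0.0049  0.0047 -1.    ] shift [-0.165  -0.0003 -0.0003] roll 0.0004 (or -3.1412 )
```

>>> apply_moves --pt "-0.01 0 0 0 -1" --pt "-0.025 0 0 0 -1" --pt "-0.045 0 0 0 -1" --pt "-0.075 0 0 0 -1" --pt "-0.11 0 0 0 -1" --pt "-0.145 0 0 0 -1" --pt "-0.165 0 0 0 -1" --pt "-0.165 0 0 0 -1" --pt "-0.165 0 0 0 -1"

```text
time: 5.95
ee_pos: [0.4711, 0.2268, 0.2004]
tcp_rot: [-178.4, 89.6, 41.6]
wrist_force: [-0.9, 0.4, -0.8]
opening: 0.0337
```

Run:
```python
from h import *
goal([.578,-.206,.20],172)
c,W=look("side");print(cams.spot_in("brush_head","side")[:1]);cv2.imwrite("pics/e.png",cv2.resize(c["frame"][80:200,200:320],None,fx=5,fy=5,interpolation=cv2.INTER_CUBIC))
```

```text
t 5.95 tcp [0.4711 0.2268 0.2004] jaw -49.98 q6 165.6 F [-0.95  0.41 -0.75] T [ 0.018 -0.026  0.016] open 0.0337
axis [ 0.0056  0.005  -1.    ] shift [-0.0011  0.4002  0.1964] roll -0.7327 (or 2.4089 )
[]
```

View pics/e.png

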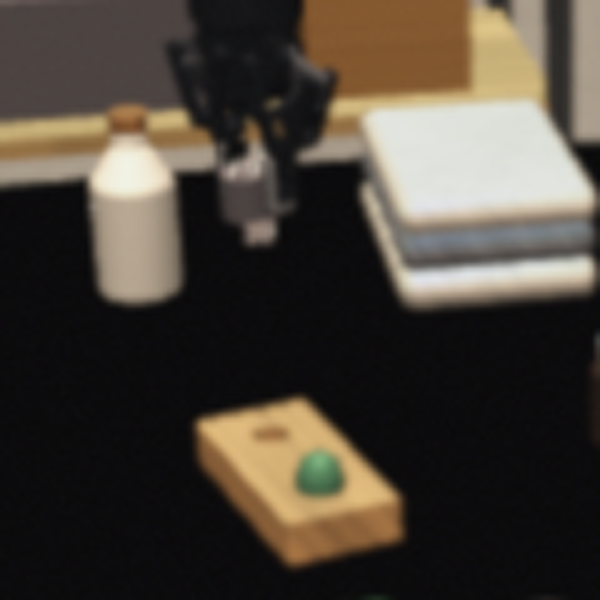

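>>> apply_moves --pt "-0.005 0.033 0.016 -0.06 -1" --pt "-0.005 0.067 0.033 -0.12 -1" --pt "-0.005 0.1 0.049 -0.18 -1" --pt "-0.005 0.133 0.065 -0.24 -1" --pt "-0.005 0.167 0.082 -0.3 -1" --pt "-0.005 0.2 0.098 -0.37 -1" --pt "-0.005 0.233 0.115 -0.43 -1" --pt "-0.005 0.267 0.131 -0.49 -1" --pt "-0.005 0.3 0.147 -0.55 -1" --pt "-0.005 0.333 0.164 -0.61 -1" --pt "-0.005 0.367 0.18 -0.67 -1" --pt "-0.005 0.4 0.196 -0.733 -1"

```text
time: 7.25
ee_pos: [0.5773, -0.2073, 0.2012]
tcp_rot: [171.4, 89.7, 73.6]
wrist_force: [0.4, -0.1, -0.7]
opening: 0.0338
```

Run:
```python
from h import *
goal([.578,-.206,.17],172)
```

```text
t 7.25 tcp [ 0.5773 -0.2073  0.2012] jaw -7.85 q6 78.0 F [ 0.42 -0.11 -0.65] T [ 0.037 -0.032  0.017] open 0.0338
axis [ 0.0014  0.0047 -1.    ] shift [ 0.0312  0.0005 -0.0012] roll 0.0027 (or -3.1389 )
```

>>> apply_moves --pt "0.02 0.0005 -0.0012 0.003 -1" --pt "0.02 0.0005 -0.0012 0.003 -1" --pt "0.02 0.0005 -0.0012 0.003 -1"

```text
time: 7.55
ee_pos: [0.5773, -0.2056, 0.1802]
tcp_rot: [-161.8, 89.7, 100.2]
wrist_force: [0.1, -0.3, 0.1]
opening: 0.0339
```

Run:
```python
from h import *
goal([.578,-.206,.14],172)
A=[look("side") for _ in range(5)]
c=A[0][0];W=np.nanmedian([a[1] for a in A],0);np.save("s2.npy",W)
for z in np.arange(.148,.21,.004):
    P=W[(abs(W[...,2]-z)<.002)&(abs(W[...,0]-.578)<.03)&(abs(W[...,1]+.206)<.05)]
    if len(P): print(z.round(3),len(P),"x",P[:,0].min().round(4),P[:,0].max().round(4),"ymin/med",np.percentile(P[:,1],10).round(4),np.median(P[:,1]).round(4))
cv2.imwrite("pics/f.png",cv2.resize(c["frame"][140:260,260:360],None,fx=5,fy=5,interpolation=cv2.INTER_CUBIC))
```

```text
t 7.55 tcp [ 0.5773 -0.2056  0.1802] jaw -8.02 q6 78.3 F [ 0.06 -0.27  0.09] T [-0.009 -0.026  0.002] open 0.0339
axis [-0.001   0.0057 -1.    ] shift [0.0402 0.0009 0.0006] roll -0.0004 (or 3.1412 )
0.16 8 x 0.5672 0.5855 ymin/med -0.2123 -0.2084
0.164 10 x 0.5668 0.5853 ymin/med -0.2138 -0.2088
0.168 2 x 0.576 0.5846 ymin/med -0.2144 -0.2134
0.176 2 x 0.5654 0.5785 ymin/med -0.2286 -0.2283
0.18 15 x 0.5592 0.5904 ymin/med -0.2316 -0.23
0.184 20 x 0.5591 0.591 ymin/med -0.2315 -0.2289
0.188 29 x 0.5524 0.603 ymin/med -0.2316 -0.2264
0.192 26 x 0.5508 0.6058 ymin/med -0.2317 -0.2263
0.196 29 x 0.5496 0.6057 ymin/med -0.231 -0.2199
0.2 31 x 0.5487 0.605 ymin/med -0.2317 -0.2208
0.204 34 x 0.5507 0.6054 ymin/med -0.232 -0.222
0.208 98 x 0.5485 0.6056 ymin/med -0.2279 -0.2129
```

View pics/f.png

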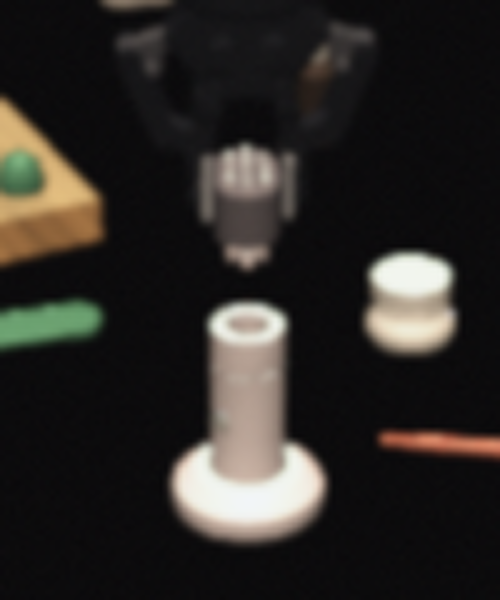

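Run:
```python
from h import *
from scipy.optimize import least_squares
W=np.load("s2.npy")
def fit(z0,z1,r,g,dx=.03):
    P=W[(W[...,2]>z0)&(W[...,2]<z1)&(abs(W[...,0]-.577)<dx)&(abs(W[...,1]+.206)<.05)]
    f=lambda c:np.hypot(P[:,0]-c[0],P[:,1]-c[1])-r
    s=least_squares(f,g,loss="soft_l1",f_scale=.001);print(z0,len(P),"centre",s.x.round(4),"rms",np.sqrt(np.mean(s.fun**2)).round(4))
fit(.04,.075,.02,[.577,-.2]);fit(.08,.109,.02,[.577,-.2])
u=np.radians(82)
for z0,z1 in((.179,.188),(.188,.2)): fit(z0,z1,.017,[.577,-.21],.0155)   # round end; centre is 10 mm further along axis
fit(.158,.166,.01,[.577,-.2])
fit(.158,.170,.011,[.577,-.2])
```

```text
0.04 145 centre [ 0.577  -0.2048] rms 0.0014
0.08 142 centre [ 0.5765 -0.2057] rms 0.0029
0.179 34 centre [ 0.5747 -0.2148] rms 0.0011
0.188 49 centre [ 0.5752 -0.2147] rms 0.0011
0.158 18 centre [ 0.5767 -0.202 ] rms 0.002
0.158 20 centre [ 0.5772 -0.2012] rms 0.0021
```

>>> apply_moves --pt "0.015 0.0006 0.0004 0 -1" --pt "0.03 0.0006 0.0004 0 -1" --pt "0.037 0.0006 0.0004 0 -1" --pt "0.042 0.0006 0.0004 0 -1" --pt "0.045 0.0006 0.0004 0 -1" --pt "0.045 0.0006 0.0004 0 -1" --pt "0.045 0.0006 0.0004 0 -1"

```text
time: 8.5
ee_pos: [0.5791, -0.2058, 0.1376]
tcp_rot: [149.5, 89.7, 51.5]
wrist_force: [-0.7, -0.2, -0.9]
opening: 0.0339
```

Run:
```python
from h import *
goal([.5777,-.2058,.1275],172)
```

```text
t 8.5 tcp [ 0.5791 -0.2058  0.1376] jaw -7.97 q6 78.3 F [-0.74 -0.15 -0.92] T [-0.011  0.018 -0.048] open 0.0339
axis [ 0.0033  0.0041 -1.    ] shift [ 0.0101 -0.0014  0.0002] roll 0.0005 (or -3.141 )
```

>>> apply_moves --pt "0.003 -0.0014 0.0002 0 -1" --pt "0.005 -0.0014 0.0002 0 -1" --pt "0.007 -0.0014 0.0002 0 -1" --pt "0.009 -0.0014 0.0002 0 -1" --pt "0.009 -0.0014 0.0002 0 -1"

```text
time: 9.0
ee_pos: [0.5775, -0.2057, 0.1282]
tcp_rot: [155.5, 89.7, 57.5]
wrist_force: [-0.2, 0.4, -0.3]
opening: 0.0332
```

Run:
```python
from h import *
goal([.5777,-.2058,.1255],172)
```

```text
t 9.0 tcp [ 0.5775 -0.2057  0.1282] jaw -7.97 q6 78.2 F [-0.18  0.44 -0.29] T [-0.007 -0.037 -0.028] open 0.0332
axis [ 0.0027  0.0043 -1.    ] shift [0.0027 0.0002 0.    ] roll 0.0005 (or -3.1411 )
```

>>> apply_moves --pt "0.001 0.0002 0 0 -1" --pt "0.002 0.0002 0 0 -1" --pt "0.002 0.0002 0 0 -1" --pt "0.003 0.0002 0 0 -1" --pt "0.003 0.0002 0 0 -1"

```text
time: 9.5
ee_pos: [0.5777, -0.2058, 0.1251]
tcp_rot: [156.1, 89.7, 58.1]
wrist_force: [0.1, -0.4, -0.3]
opening: 0.0336
```

>>> apply_moves --pt "0.001 0 0 0 -1" --pt "0.002 0 0 0 -1" --pt "0.003 0 0 0 -1" --pt "0.0035 0 0 0 -1" --pt "0.0035 0 0 0 -1"

```text
time: 10.0
ee_pos: [0.5777, -0.2057, 0.1215]
tcp_rot: [159.0, 89.7, 61.0]
wrist_force: [1.1, -0.2, -0.9]
opening: 0.0336
```

>>> apply_moves --pt "0.0005 0 0 0 -1" --pt "0.001 0 0 0 -1" --pt "0.0015 0 0 0 -1" --pt "0.002 0 0 0 -1" --pt "0.002 0 0 0 -1"

```text
time: 10.5
ee_pos: [0.5777, -0.2058, 0.12]
tcp_rot: [152.0, 89.7, 54.0]
wrist_force: [-1.5, 1.1, 4.5]
opening: 0.0335
```

Run:
```python
from h import *
goal([.5777,-.2058,.12],172)
W=np.nanmedian([look("side")[1] for _ in range(4)],0)
for z in np.arange(.10,.16,.003):
    P=W[(abs(W[...,2]-z)<.0015)&(abs(W[...,0]-.577)<.03)&(abs(W[...,1]+.206)<.05)]
    if len(P): print(z.round(3),len(P),"y10",np.percentile(P[:,1],10).round(4))
```

```text
t 10.5 tcp [ 0.5777 -0.2058  0.12  ] jaw -7.97 q6 78.2 F [-1.45  1.14  4.47] T [ 0.118  0.422 -0.008] open 0.0335
axis [ 0.003   0.0041 -1.    ] shift [ 0. -0.  0.] roll 0.0005 (or -3.1411 )
0.1 16 y10 -0.2257
0.103 10 y10 -0.225
0.106 14 y10 -0.2267
0.109 11 y10 -0.2253
0.112 11 y10 -0.2257
0.115 6 y10 -0.2243
0.118 11 y10 -0.2318
0.121 16 y10 -0.2314
0.124 12 y10 -0.2322
0.127 20 y10 -0.2308
0.13 22 y10 -0.2312
0.133 19 y10 -0.2316
0.136 20 y10 -0.232
0.139 25 y10 -0.2317
0.142 24 y10 -0.2322
0.145 77 y10 -0.2284
0.148 49 y10 -0.2173
0.151 21 y10 -0.2178
0.154 14 y10 -0.2175
0.157 14 y10 -0.2178
```

>>> apply_moves --pt "0 0 0 0 -0.1" --pt "0 0 0 0 0" --pt "0 0 0 0 0.5" --pt "0 0 0 0 1" --pt "0 0 0 0 1" --pt "0 0 0 0 1" --pt "-0.02 0 0 0 1" --pt "-0.05 0 0 0 1" --pt "-0.09 0 0 0 1" --pt "-0.13 0 0 0 1" --pt "-0.15 0 0 0 1" --pt "-0.15 0 0 0 1"

```text
time: 11.9
ee_pos: [0.5781, -0.2067, 0.2737]
tcp_rot: [113.3, 89.5, 15.4]
wrist_force: [0.9, 0.0, 0.4]
opening: 0.0851
```

>>> apply_moves --pt "0 0 0.04 0 1" --pt "0 0 0.08 0 1" --pt "0 0 0.12 0 1" --pt "0 0 0.15 0 1" --pt "0 0 0.15 0 1"

```text
time: 12.4
ee_pos: [0.5562, -0.3587, 0.2708]
tcp_rot: [126.4, 89.6, 28.2]
wrist_force: [-0.1, 0.1, -0.4]
opening: 0.0856
```

Run:
```python
from h import *
goal([.5777,-.2058,.12],172)
A=[look("side") for _ in range(4)];W=np.nanmedian([a[1] for a in A],0);c=A[0][0];t,T=look("top")
P=W[(W[...,2]>.105)&(W[...,2]<.16)&(abs(W[...,0]-.577)<.03)&(abs(W[...,1]+.206)<.05)]
h=P[P[:,1]<-.2285];print("side z of protruding head",np.sort(h[:,2]).round(4)[[0,1,2,-2,-1]])
P=T[(T[...,2]>.125)&(T[...,2]<.16)&(abs(T[...,0]-.577)<.04)&(abs(T[...,1]+.206)<.05)]
print("top",len(P),"z",np.percentile(P[:,2],[5,50,95]).round(4),cv2.minAreaRect(P[:,:2].astype(np.float32)))
f=lambda i:cv2.resize(i,(500,500),interpolation=cv2.INTER_CUBIC)[:, :400]
cv2.imwrite("pics/g.png",np.hstack([f(c["frame"][160:260,260:360]),f(t["frame"][180:250,310:380])]))
```

```text
t 12.4 tcp [ 0.5562 -0.3587  0.2708] jaw -8.18 q6 65.2 F [-0.07  0.14 -0.37] T [-0.01  -0.053 -0.045] open 0.0856
axis [ 0.0057  0.003  -1.    ] shift [ 0.1514 -0.0012 -0.1538] roll -0.0031 (or 3.1385 )
side z of protruding head [0.1174 0.1176 0.1179 0.1475 0.151 ]
top 258 z [0.1416 0.1449 0.1486] ((0.5784303545951843, -0.20604382455348969), (0.05299706757068634, 0.03378926217556), 80.63186645507812)
```

View pics/g.png

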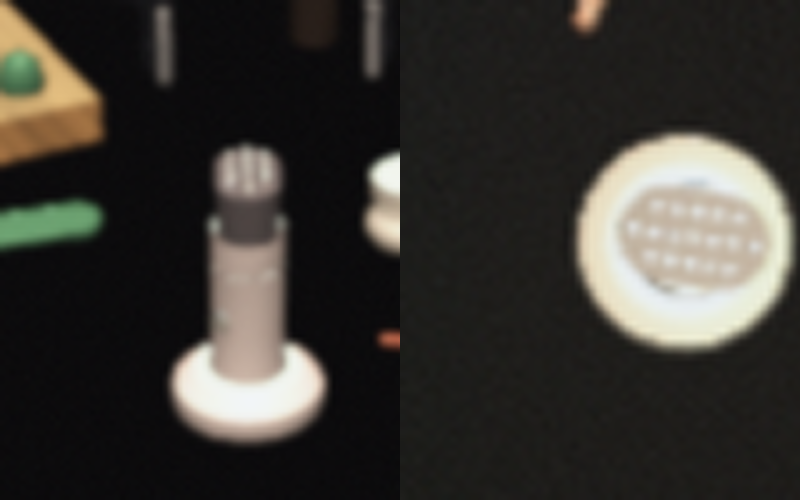

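The head sits flat on the rim in both views: its top is at z = 0.145 (rim plus 30 mm), and its centre is within about 0.5 mm of the mouth. The gripper is clear.

```bash
python3 -c "
from workcell import bot
print(bot.job_done())"
```

```text
the job is handed in; nothing more can be done
None
```

The brush head is fitted on the handle and the job is handed in; it took about 12.6 s of robot time. I read the coupling's slot angle from the top camera's depth (about 84°, repeating every 90°). I turned the head to about 82° on the way over, so the key dropped straight in and no turning search was needed. The wrist force was only about 4.5 N where the head met the rim. I then opened the fingers and moved the arm clear.

**Last checks:**
- **Height:** the top of the head is at z = 0.145 m, which is the rim plus 30 mm, so it is fully home.
- **Position:** its centre measured (0.5784, -0.2060), against (0.5782, -0.2063) for the mouth.
- **Release:** the head sits flat on the rim, and the gripper is open and touching nothing.
- **Other things:** I did not re-measure them at the end. The final views show only part of the scene, with nothing visibly moved.

**What disagreed:**
- The head lay about 65° off the rack's row, not within 30° as described. I trusted the picture, and the grasp confirmed it by closing on 33.7 mm across the flats.
- The side camera's positions were 1 to 2 mm off the top camera's, which did not affect the fit.

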